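# Lock the fence foot and snap its stud cap on

## Task

Press the fence foot's sprung hold-down lever down until it clicks and stays down by itself, and let go of it. Then take the hollow white cap and press it over the stud on the same foot until it snaps on, fully home against the collar; go on pressing firmly after the click, and finish like that, with the gripper still pressing the cap down. Leave the other things on the table where they are.

Things in the scene. Friction and masses are not known exactly. Their poses are not given: they have to be found in the camera images.
- fence_foot: the fence foot: a green casting fixed to the table, 160 mm (x) by 280 mm (y), 25 mm thick, origin at the centre of its underside, z up. On its far (+x) side runs an aluminium fence stub, from x = 32 to 78 mm, top at 70 mm. The sprung lever is at its -y end, the stud at its +y end, both at x = -30 mm of this frame.
- lever (a joint): the sprung hold-down lever, rad: 0 = raised by its spring (0.45 above level), grows as pressed, stop at 0.48. Pressed past about 0.40, a pawl snaps over it and holds it (at 0.39 to 0.40 when let go). The hinge, 115 mm from the pad towards the foot's +y 55 mm above the table, turns about the foot's x. At the pad it takes 5 to 8 N, dips near 0.36, then 8 to 10 N to the stop.
- lever_pad (a point): centre of the top face of the lever's black pad (34 mm in x, 36 mm along the bar, 8 mm thick). It starts about 109 mm above the table; at the lever's stop it is 55 mm above it and almost level. Going down it swings in an arc and ends about 11 mm farther towards the foot's -y than it starts.
- cap: the snap cap: white plastic, round with fine ribs, 40 mm across (41 over the ribs), 32 mm high, hollow, closed on top. Origin at the centre of its open underside, z up through the closed top. It stands on the table, open side down. The mouth is 29 mm across with a 3 mm high inner lip; the hollow above is 34 mm across, its ceiling 26 mm from the mouth.
- stud_tip (a point): centre of the top of the upright steel stud, 51 mm above the table. The stud is 23 mm across, its top 6 mm taper to 12 mm; four sprung balls stand out of its side to 33 mm across. A cap set on it stops on the balls with its mouth about 13 mm above the collar; pushing it past them takes about 10 N, then the force drops and it is drawn down.
- collar: the steel collar round the stud's foot, 48 mm across, 4 mm thick; origin at the centre of its underside, 25 mm above the table. The snapped-on cap's rim stands on it. A firm push onto it is about 10 N (steady, after the arm has settled).
- collar_top (a point): centre of the collar's top face, 29 mm above the table: the cap's origin comes here when it is fully home, z upright.
- plug: flat white plastic end plug, a solid disc 54 mm across, 11 mm high (lower and wider than the cap); leave it alone. Origin at the centre of its underside.
- spacer: steel spacer ring, 60 mm outside, 31 mm bore, 14 mm high; leave it alone. Origin at the centre of its underside.
- pot: small open grey plastic pot, 54 mm across the rim, 34 mm high, open side up; leave it alone. Origin at the centre of its underside.
- tape: roll of masking tape lying flat, 80 mm across, 25 mm high; leave it alone. Origin at the centre of its underside.
- glue: white glue bottle standing, 60 mm across, 150 mm high; leave it alone. Origin at the centre of its underside.
- spanner: steel open-ended spanner lying flat, 180 mm long; leave it alone. Origin on its underside near the middle.
- offcut: plywood offcut, 55 x 130 x 18 mm; leave it alone. Origin at the centre of its underside.
- push_stick: wooden push stick lying flat, about 300 mm long, 16 mm thick; leave it alone. Origin on its underside near the middle.
Things that resemble listed ones, but are neither listed nor needed, are in the scene too. There is more than one size of the cap; the one meant has the size given above.

How it is judged:
On the way, in this order (a step that is already met when the one before it is completed fails the run):
1. the lever is held down by its pawl, the robot not touching it (value of joint lever above 0.37 rad and contact force between each of the arm, the fingers and lever below 0.3 N), for 0.2 s.
2. the cap is snapped fully home on the stud (z of cap in the frame of collar_top between -0.003 and 0.0025 m and horizontal distance between cap and collar_top below 0.0045 m and angle between cap's own z axis and vertical below 0.09 rad), for 0.2 s.
At the end, for the whole second after the job is handed in: the lever is still latched down (joint above 0.37); the cap's underside is within 2.5 mm of the collar's top face in height and 4.5 mm of its centre sideways, upright within 0.09 rad; and the gripper's fingers are still on the cap, pressing it onto the collar with more than 4 N (all of step 2 and value of joint lever above 0.37 rad and contact force between the fingers and cap above 3 N and contact force between cap and collar above 4 N); the arm keeps its last pose, push and grip.
It fails at once if one of the other things on the table was moved more than 30 mm (distance of any of plug, spacer, pot, tape, glue, spanner, offcut, push_stick from where it was at the start of the episode above 0.03 m).
It also fails if it takes over 51 s, if anything falls off the work surface, if the arm or the gripper's body presses on something with over 40 N, if the wrist force passes 120 N, or if a joint passes its speed limit or range.

## Robot

A 7-joint arm with a two-finger parallel gripper is mounted at the origin on the work surface. World frame = base frame: x ahead of the robot, y to its left, z up, the work surface at z = 0. Lengths are in m, angles in rad, forces in N, time in s.
With the tool pointing down it reaches from about 0.425 to 0.925 m from the base axis. Payload 6.8 kg.
Tool frame: the origin (TCP) lies at the very end of the fingers, on their centre line; the grasp point (between the pads) lies 19 mm behind it (bot.grasp_offset is the distance from the TCP to the grasp point, in m); z points along the fingers, y is the direction in which the jaws open and shut (so a half turn about z gives the same grasp; the last joint's range is limited). The gripper opens to 85 mm and grips with 20 to 120 N. Pads are 22 mm wide; open, the fingers measure 114 mm over their backs; the gripper's body (76 mm by 85 mm) begins 54 mm behind the grasp point. The pads swing forward as they close: fully open they stand 13 mm farther back than shut.
Start: joints at [1.193, 0.477, 0.022, 1.555, -0.011, 1.109, -0.083], TCP at [0.18, -0.651, 0.231] pointing down, gripper open.
Joint ranges: [-2.96, 2.96], [-0.34, 2.1], [-1.41, 1.46], [0.24, 2.44], [-1.37, 4.51], [0.17, 1.92], [-2.96, 2.96]. Speed limits (rad/s): [2.39, 2.39, 3.14, 3.14, 3.14, 3.14, 3.14].

## Interface

Orientations are given as a unit quaternion [w, x, y, z].
In Python, from station import monitor, cams, bot, finder gives the robot as it stands.
- The arm moves only by the tool jog_arm, never from a script. Its argument "plan" is a list of rows, each an object of numbers: "x", "y", "z": the shift along the tool's x, y, z as a fraction of full scale; "wx", "wy", "wz": the turn, a rotation vector about the tool's x, y, z as a fraction of full scale. A call has 1 to 12 rows; each row is the pose to reach, as a shift and turn from the pose measured when the call began, along the tool's axes at that moment, turning the shorter way round; what a row does not reach only later rows make up. Full scale, the value 1, is 20 cm for a shift and 180 degrees for a turn. A row lasts 1/12 s, in which the tool goes at most 41.7 mm and 7.16 degrees, less where a joint would pass 70% of its speed; a pose out of reach is approached as far as the arm can. A call with a number of a shift or a turn outside -1 to 1 is refused whole. A call with a gripper value outside its range is refused whole. "hand" is the opening, from -1 (shut) to 1 (fully open), set as the call begins (left out, the last holds). The fingers move at their own pace and stop on an object; "grip_force" is the grip in N (left out, the last holds). Time passes only in rows, so rows that repeat a pose let the fingers close. It gives the time, the measured TCP pose, the force and the opening at its end, in the units of the state.
- monitor.get_obs(): the state, without advancing time (a new reading comes with each control period).
- cams.read_camera(name): name is "side" or "top" or "wrist"; returns the picture (384x512x3 uint8, red, green, blue); there is no depth.
- cams.get_calibration(name): a dict with "fx", "fy", "cx", "cy" (pixels), "extrinsics" (4x4, takes a point from world to camera coordinates). Camera axes: x right, y down, z forward; pixel columns grow to the right and rows downward; lengths in m; the calibration is good to about 2 mm. A picture is of the moment at which its call begins: read the wrist's pose just before it. get_calibration takes no time and is no camera call; for the wrist camera it gives the pose at the moment of the call.
- bot.hand_in(): hands the job in, once; it reports no verdict.
Trained networks look in the newest picture that a camera, given by its name, has taken for a name from the list of things; names that differ only in an ending like _2 or _b are one class to them, and where a whole thing is asked for, a point or a joint stands for the part that bears it (a point fixed in the world has none). Each returns a list of dicts, best first, with "confidence" (0 to 1); they miss things now and then, are a little off and sometimes report something else, mostly with a low value. They report only what shows in the picture. A call takes as long as a camera call. They do not tell look-alikes from the thing itself.
- finder.find_in(camera, target): "bbox" ([left, top, width, height] in pixels, round what is visible of it).
- finder.place_of(camera, target): "location" ([column, row] in pixels: a listed point, or the origin of a listed thing).
The state is a dict: "t": time; "q": joint angles; "joint_vel": joint speeds; "joint_torque": joint torques, N m; "eef_pos": TCP position; "tool_rot": TCP orientation; "contact_force": force on the tool from outside, world axes, zero at the start; "torque": the same for the moment, N m; "gripper_width": opening from 0.0 (shut) to 1.0 (fully open).
Only numpy, scipy, OpenCV 4.12 (cv2) and the standard library are available. Lean on these libraries where they do the work, as an engineer would, in place of code of your own. Each camera call takes 0.05 s, during which the arm holds its last target. There are 200 camera calls.

## Working session

There is one attempt and no reset: what is moved stays moved. The work goes in short steps, Python scripts to look and compute and a tool call to move; the robot and the scene stay as the last step left them, time stands still between calls to the robot, and variables do not carry over. Pictures are saved under pics/ and viewed, about 8 in all and at most 12, crops included, and the job is handed in when it is done.

Besides the shell and the picture viewer there is one more tool, called after "Call:" in YAML: its name, and indented under it one key for each argument. jog_arm: Moves the arm, as the interface text tells. Shift numbers are shares of 20 cm and turn numbers shares of 180 degrees, none past 1 either way. Its arguments: {"type":"object","properties":{"plan":{"type":"array","items":{"type":"object","properties":{"x":{"type":"number","minimum":-1,"maximum":1},"y":{"type":"number","minimum":-1,"maximum":1},"z":{"type":"number","minimum":-1,"maximum":1},"wx":{"type":"number","minimum":-1,"maximum":1},"wy":{"type":"number","minimum":-1,"maximum":1},"wz":{"type":"number","minimum":-1,"maximum":1}}}},"hand":{"type":"number"},"grip_force":{"type":"number"}},"required":["plan"]}

```bash
ls; mkdir -p pics; cat > h.py <<'E'
import numpy as np, cv2
from scipy.spatial.transform import Rotation as R
from station import monitor, cams, bot, finder
def ray(cal,uv):
    E=np.array(cal["extrinsics"]);Rm=E[:3,:3];t=E[:3,3]
    d=np.array([(uv[0]-cal["cx"])/cal["fx"],(uv[1]-cal["cy"])/cal["fy"],1.])
    return -Rm.T@t, Rm.T@d
def at_z(cal,uv,z):
    o,d=ray(cal,uv); return o+d*(z-o[2])/d[2]
def proj(cal,p):
    E=np.array(cal["extrinsics"]);c=E[:3,:3]@np.array(p)+E[:3,3]
    return np.array([cal["fx"]*c[0]/c[2]+cal["cx"],cal["fy"]*c[1]/c[2]+cal["cy"]])
def tri(c1,u1,c2,u2):
    o1,d1=ray(c1,u1);o2,d2=ray(c2,u2)
    s=np.linalg.lstsq(np.c_[d1,-d2],o2-o1,rcond=None)[0]
    a=o1+s[0]*d1;b=o2+s[1]*d2
    return (a+b)/2,np.linalg.norm(a-b)
def rot():
    o=monitor.get_obs();w,x,y,z=o["tool_rot"];return o,R.from_quat([x,y,z,w]).as_matrix()
E
python3 - <<'E'
from h import *
o,Rm=rot();print(o["t"],o["eef_pos"],np.round(Rm,3).tolist(),o["gripper_width"])
ims={}
for c in ["top","side"]:
    im=cams.read_camera(c);cv2.imwrite(f"pics/{c}0.png",cv2.resize(im[...,::-1],(800,600),interpolation=cv2.INTER_CUBIC))
    cal=cams.get_calibration(c);print(c,-np.array(cal["extrinsics"])[:3,:3].T@np.array(cal["extrinsics"])[:3,3])
    for n,z in [("lever_pad",.109),("stud_tip",.051),("collar_top",.029),("cap",0),("fence_foot",0)]:
        for r in finder.place_of(c,n)[:4]: print(c,n,np.round(r["location"],1),round(r["confidence"],2),np.round(at_z(cal,r["location"],z),3))
E
```

```text
pics
0.0 [ 0.17974775 -0.65001027  0.23030588] [[0.964, 0.267, -0.001], [0.267, -0.964, 0.002], [-0.0, -0.002, -1.0]] 0.9998651845332823
top [ 0.32875383 -0.07863271  1.32049565]
top stud_tip [190.7 185. ] 0.55 [0.578 0.093 0.051]
top collar_top [190.4 187.4] 0.71 [0.575 0.097 0.029]
top cap [107.9 184.4] 0.63 [0.589 0.343 0.   ]
top cap [138.1 184.4] 0.4 [0.589 0.254 0.   ]
top cap [113.7 161.3] 0.39 [0.659 0.33  0.   ]
top fence_foot [223.  179.3] 0.86 [0.605 0.005 0.   ]
top fence_foot [191.1 191.3] 0.46 [0.569 0.098 0.   ]
side [0.48963508 0.87346172 0.63699868]
side lever_pad [266.7 181.2] 0.75 [ 0.56  -0.122  0.109]
side stud_tip [254.  240.3] 0.59 [0.572 0.085 0.051]
side stud_tip [264.4 180.2] 0.56 [ 0.575 -0.238  0.051]
side collar_top [259.2 247.9] 0.57 [0.559 0.086 0.029]
side cap [230.6 339.1] 0.91 [ 0.588  0.347 -0.   ]
side cap [192.7 333.5] 0.81 [0.666 0.342 0.   ]
side cap [236.  311.9] 0.54 [0.589 0.275 0.   ]
side fence_foot [250.3 235.5] 0.89 [ 0.592 -0.004  0.   ]
```

View pics/top0.png

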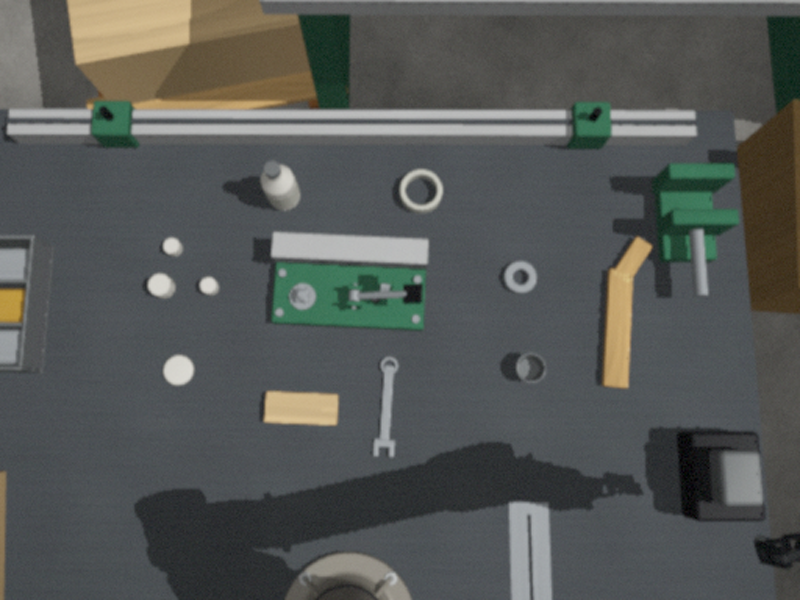

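View pics/side0.png

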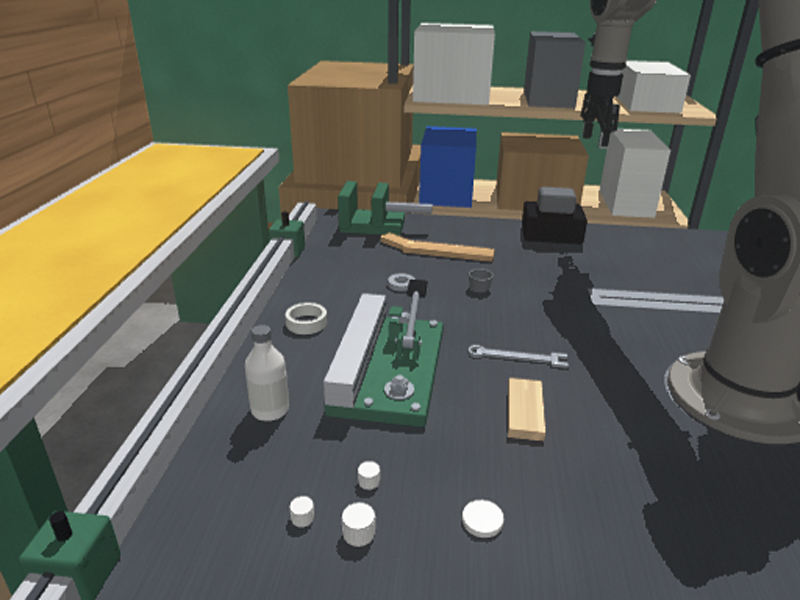

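The top view (800×600) shows the foot at (350,290) with the stud at (303,296) and the lever pad at (413,293). The fence stub lies above it. There are three white caps: a large one at (160,286), small ones at (172,246) and (208,286), and the flat plug at (178,370). The large one looks about 40 mm across against the 54 mm plug, so it is the likely cap. The side view agrees, with the large one at (358,524) and the lever raised.

```bash
python3 - <<'E'
from h import *
ct,cs=cams.get_calibration("top"),cams.get_calibration("side")
k=1.5625
print("stud",tri(ct,(190.7,185),cs,(254,240.3)))
print("pad",tri(ct,(413/k,293/k),cs,(266.7,181.2)))
print("cap",tri(ct,(107.9,184.4),cs,(230.6,339.1)))
imt=cams.read_camera("top"); 
for c,cal in (("top",ct),("side",cs)):
    im=imt if c=="top" else cams.read_camera("side")
    for r in finder.find_in(c,"cap")+finder.find_in(c,"plug")[:1]:
        l,t,w,h=r["bbox"];a=at_z(cal,(l,t+h/2),.02);b=at_z(cal,(l+w,t+h/2),.02);print(c,np.round(r["bbox"],1),round(r["confidence"],2),"width mm",np.linalg.norm(a-b)*1e3)
# yaw from green casting
hsv=cv2.cvtColor(imt,cv2.COLOR_RGB2HSV);m=((hsv[...,0]>55)&(hsv[...,0]<90)&(hsv[...,1]>90)).astype(np.uint8)
m[:165]=0;m[215:]=0;m[:,:165]=0;m[:,280:]=0
q=cv2.boxPoints(cv2.minAreaRect(np.argwhere(m)[:,::-1].astype(np.float32)))
P=np.array([at_z(ct,u,.025) for u in q]);print(np.round(P,3))
for i in range(4): d=P[(i+1)%4]-P[i];print(np.linalg.norm(d[:2]),np.degrees(np.arctan2(d[1],d[0])))
cv2.imwrite("pics/capcrop.png",cv2.resize(imt[140:250,80:180,::-1],(546,600),interpolation=cv2.INTER_CUBIC))
E
```

```text
stud (array([0.57379998, 0.09241587, 0.05688618]), np.float64(0.0050212270248252595))
pad (array([ 0.55884637, -0.11289369,  0.11400007]), np.float64(0.0006259476431000032))
cap (array([ 0.58920776,  0.3440461 , -0.00328576]), np.float64(0.0008426787806671743))
top [ 96.4 176.7  17.   15.4] 0.66 width mm 49.0669850147684
top [101.7 154.   15.7   7.7] 0.6 width mm 45.79641506896446
top [129.2 178.9  11.   11.1] 0.47 width mm 31.767474433537487
top [102.6 229.9  22.5  18.7] 0.52 width mm 63.583724993503246
side [183.9 320.   20.3  19.7] 0.84 width mm 39.61824440265391
side [221.5 321.8  20.5  28.7] 0.78 width mm 39.531748846790634
side [293.4 320.6  29.3  23.1] 0.9 width mm 57.728912034191595
[[ 0.521  0.144  0.025]
 [ 0.636  0.142  0.025]
 [ 0.622 -0.138  0.025]
 [ 0.508 -0.132  0.025]]
0.11408727703570654 -0.9924468094046602
0.2811773763620609 -92.8038277589191
0.1139296944199097 176.86106872372113
0.27690484467529414 87.21738557391589
```

View pics/capcrop.png

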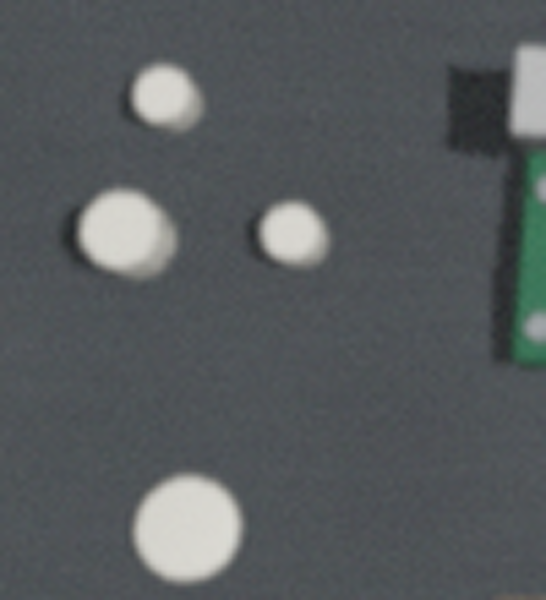

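The crop shows the plug's top face at about 109 px for its 54 mm, the big cap at (122,230) about 83 px (41 mm), and the two others at (163,97) and (292,232) about 66 px (32 mm). So the big one, at world (0.589,0.344), is the cap meant. Foot yaw is about -2.8°, and the pad is at (0.559,-0.113,0.11). I'll go above the pad now.

Call:
jog_arm:
  plan:
    - {"x": 1, "y": -0.82, "z": 0.1}
    - {"x": 1, "y": -0.82, "z": 0.1}
    - {"x": 1, "y": -0.82, "z": 0.1}
    - {"x": 1, "y": -0.82, "z": 0.1}
    - {"x": 1, "y": -0.82, "z": 0.1}
    - {"x": 1, "y": -0.82, "z": 0.1}
    - {"x": 1, "y": -0.82, "z": 0.1}
  hand: -1

```text
invalid input at $.plan[0]: expected keys x, y, z, wx, wy, wz
```

Call:
jog_arm:
  plan:
    - {"x": 1, "y": -0.82, "z": 0.1, "wz": -0.4}
    - {"x": 1, "y": -0.82, "z": 0.1, "wz": -0.4}
    - {"x": 1, "y": -0.82, "z": 0.1, "wz": -0.4}
    - {"x": 1, "y": -0.82, "z": 0.1, "wz": -0.4}
    - {"x": 1, "y": -0.82, "z": 0.1, "wz": -0.4}
    - {"x": 1, "y": -0.82, "z": 0.1, "wz": -0.4}
    - {"x": 1, "y": -0.82, "z": 0.1, "wz": -0.4}
    - {"x": 1, "y": -0.82, "z": 0.1, "wz": -0.4}
    - {"x": 1, "y": -0.82, "z": 0.1, "wz": -0.4}
    - {"x": 1, "y": -0.82, "z": 0.1, "wz": -0.4}
    - {"x": 1, "y": -0.82, "z": 0.1, "wz": -0.4}

```text
invalid input at $.plan[0]: expected keys x, y, z, wx, wy, wz
```

```bash
python3 - <<'E'
from h import *
o,Rm=rot();print(o["t"],o["eef_pos"],np.round(Rm,3).tolist(),o["gripper_width"],o["contact_force"])
cal=cams.get_calibration("wrist");im=cams.read_camera("wrist")
for n,z in [("lever_pad",.109),("stud_tip",.051)]:
    for r in finder.place_of("wrist",n)[:2]: print(n,np.round(r["location"],1),round(r["confidence"],2),np.round(at_z(cal,r["location"],z),3))
print("expected pad px",proj(cal,(.559,-.113,.109)))
cv2.imwrite("pics/w1.png",cv2.cvtColor(im,cv2.COLOR_RGB2BGR))
d=Rm.T@(np.array([.559,-.116,.125])-o["eef_pos"]);print("delta frac",d/.2)
E
```

```text
0.9 [ 0.17994598 -0.65058607  0.23130642] [[0.964, 0.266, 0.0], [0.266, -0.964, -0.0], [0.0, 0.0, -1.0]] 0.9985364195760774 [-0.47905818  0.33515475  0.79928228]
expected pad px [ -880.99543647 -1151.15458309]
delta frac [ 2.53902127 -2.07119905  0.53163644]
```

View pics/w1.png

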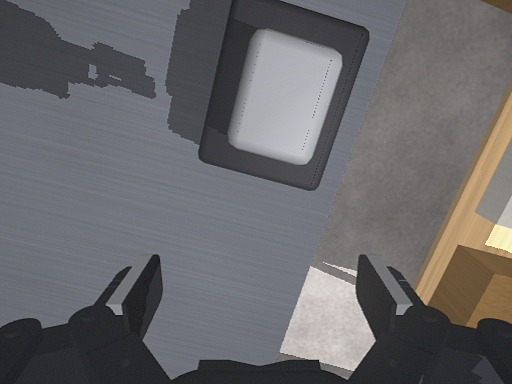

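All six keys have to be given, so the arm has not moved. The wrist view still shows the start area, with the open fingers at (135,300) and (385,300).

Call:
jog_arm:
  plan:
    - {"x": 1, "y": -0.82, "z": 0.1, "wx": 0, "wy": 0, "wz": 0}
    - {"x": 1, "y": -0.82, "z": 0.1, "wx": 0, "wy": 0, "wz": 0}
    - {"x": 1, "y": -0.82, "z": 0.1, "wx": 0, "wy": 0, "wz": 0}
    - {"x": 1, "y": -0.82, "z": 0.1, "wx": 0, "wy": 0, "wz": 0}
    - {"x": 1, "y": -0.82, "z": 0.1, "wx": 0, "wy": 0, "wz": 0}
    - {"x": 1, "y": -0.82, "z": 0.1, "wx": 0, "wy": 0, "wz": 0}
    - {"x": 1, "y": -0.82, "z": 0.1, "wx": 0, "wy": 0, "wz": 0}
  hand: -1

```text
t: 1.63
eef_pos: [0.3339, -0.4326, 0.2111]
tool_rot: [-0.001, 0.99, 0.139, 0.001]
contact_force: [0.9, 0.9, -0.1]
gripper_width: 0.007
```

Call:
jog_arm:
  plan:
    - {"x": 1, "y": -0.82, "z": 0.1, "wx": 0, "wy": 0, "wz": -0.4}
    - {"x": 1, "y": -0.82, "z": 0.1, "wx": 0, "wy": 0, "wz": -0.4}
    - {"x": 1, "y": -0.82, "z": 0.1, "wx": 0, "wy": 0, "wz": -0.4}
    - {"x": 1, "y": -0.82, "z": 0.1, "wx": 0, "wy": 0, "wz": -0.4}
    - {"x": 1, "y": -0.82, "z": 0.1, "wx": 0, "wy": 0, "wz": -0.4}
    - {"x": 1, "y": -0.82, "z": 0.1, "wx": 0, "wy": 0, "wz": -0.4}
    - {"x": 1, "y": -0.82, "z": 0.1, "wx": 0, "wy": 0, "wz": -0.4}
    - {"x": 1, "y": -0.82, "z": 0.1, "wx": 0, "wy": 0, "wz": -0.4}
    - {"x": 1, "y": -0.82, "z": 0.1, "wx": 0, "wy": 0, "wz": -0.4}
    - {"x": 1, "y": -0.82, "z": 0.1, "wx": 0, "wy": 0, "wz": -0.4}
    - {"x": 1, "y": -0.82, "z": 0.1, "wx": 0, "wy": 0, "wz": -0.4}

```text
t: 2.55
eef_pos: [0.4812, -0.22, 0.192]
tool_rot: [-0.001, 0.718, 0.696, 0.002]
contact_force: [0.2, -0.2, -0.5]
gripper_width: -0.001
```

```bash
cat > look.py <<'E'
from h import *
import sys
o,Rm=rot();print(round(o["t"],2),np.round(o["eef_pos"],4),np.round(Rm[:,:2].T,3).tolist(),round(o["gripper_width"],3),np.round(o["contact_force"],1))
cal=cams.get_calibration("wrist");im=cams.read_camera("wrist")
for a in sys.argv[2:]:
    n,z=a.split(":")
    for r in finder.place_of("wrist",n)[:3]: print(n,np.round(r["location"],1),round(r["confidence"],2),np.round(at_z(cal,r["location"],float(z)),4))
cv2.imwrite(f"pics/{sys.argv[1]}.png",cv2.cvtColor(im,cv2.COLOR_RGB2BGR))
E
python3 look.py w2 lever_pad:.109 stud_tip:.051; python3 -c "
from h import *
o,Rm=rot();print(Rm.T@(np.array([.559,-.116,.125])-o['eef_pos'])/.2)"
```

```text
2.55 [ 0.4812 -0.22    0.192 ] [[0.031, 1.0, 0.003], [1.0, -0.031, 0.002]] -0.001 [ 0.2 -0.2 -0.5]
lever_pad [378.8  25.8] 0.66 [ 0.5579 -0.1088  0.109 ]
[0.53466559 0.36842975 0.33756879]
```

Call:
jog_arm:
  plan:
    - {"x": 0.52, "y": 0.37, "z": 0.1, "wx": 0, "wy": 0, "wz": 0}
    - {"x": 0.52, "y": 0.37, "z": 0.3, "wx": 0, "wy": 0, "wz": 0}
    - {"x": 0.52, "y": 0.37, "z": 0.3, "wx": 0, "wy": 0, "wz": 0}
    - {"x": 0.52, "y": 0.37, "z": 0.3, "wx": 0, "wy": 0, "wz": 0}
    - {"x": 0.52, "y": 0.37, "z": 0.3, "wx": 0, "wy": 0, "wz": 0}

```text
t: 3.12
eef_pos: [0.5601, -0.1138, 0.1303]
tool_rot: [-0.002, 0.72, 0.694, 0.002]
contact_force: [-0.3, -0.6, 0.2]
gripper_width: -0.002
```

```bash
python3 look.py w3 lever_pad:.109 stud_tip:.051
```

```text
3.12 [ 0.5601 -0.1138  0.1303] [[0.036, 0.999, 0.006], [0.999, -0.036, -0.0]] -0.002 [-0.3 -0.6  0.2]
lever_pad [255.1 229.7] 0.58 [ 0.5581 -0.1085  0.109 ]
```

View pics/w3.png

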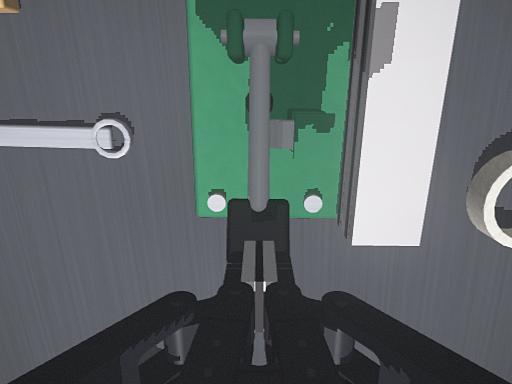

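The shut fingertips at (260,245) are over the black pad, which spans about (228–288, 198–265). Now I press, following the arc slightly.

Call:
jog_arm:
  plan:
    - {"x": 0, "y": -0.01, "z": 0.08, "wx": 0, "wy": 0, "wz": 0}
    - {"x": 0, "y": -0.01, "z": 0.13, "wx": 0, "wy": 0, "wz": 0}
    - {"x": -0.01, "y": -0.01, "z": 0.18, "wx": 0, "wy": 0, "wz": 0}
    - {"x": -0.02, "y": -0.01, "z": 0.22, "wx": 0, "wy": 0, "wz": 0}
    - {"x": -0.02, "y": -0.01, "z": 0.26, "wx": 0, "wy": 0, "wz": 0}
    - {"x": -0.02, "y": -0.01, "z": 0.29, "wx": 0, "wy": 0, "wz": 0}
    - {"x": -0.03, "y": -0.01, "z": 0.32, "wx": 0, "wy": 0, "wz": 0}
    - {"x": -0.03, "y": -0.01, "z": 0.34, "wx": 0, "wy": 0, "wz": 0}
    - {"x": -0.03, "y": -0.01, "z": 0.34, "wx": 0, "wy": 0, "wz": 0}

```text
t: 4.02
eef_pos: [0.5571, -0.1283, 0.0651]
tool_rot: [0.001, 0.723, 0.691, 0.001]
contact_force: [0.8, -1.6, 2.1]
gripper_width: 0.002
```

Call:
jog_arm:
  plan:
    - {"x": 0.02, "y": 0, "z": 0.03, "wx": 0, "wy": 0, "wz": 0}
    - {"x": 0.03, "y": 0, "z": 0.05, "wx": 0, "wy": 0, "wz": 0}
    - {"x": 0.03, "y": 0, "z": 0.06, "wx": 0, "wy": 0, "wz": 0}
    - {"x": 0.03, "y": 0, "z": 0.06, "wx": 0, "wy": 0, "wz": 0}

```text
t: 4.35
eef_pos: [0.5578, -0.1258, 0.0554]
tool_rot: [0.003, 0.724, 0.69, 0.0]
contact_force: [-4.3, -5.6, 17.0]
gripper_width: -0.0
```

At 55 mm with 17 N the lever is on its stop. I'll lift off and check.

Call:
jog_arm:
  plan:
    - {"x": 0, "y": 0, "z": -0.1, "wx": 0, "wy": 0, "wz": 0}
    - {"x": 0, "y": 0, "z": -0.3, "wx": 0, "wy": 0, "wz": 0}
    - {"x": 0, "y": 0, "z": -0.5, "wx": 0, "wy": 0, "wz": 0}
    - {"x": 0, "y": 0, "z": -0.5, "wx": 0, "wy": 0, "wz": 0}
    - {"x": 0, "y": 0, "z": -0.5, "wx": 0, "wy": 0, "wz": 0}

```text
t: 4.77
eef_pos: [0.5586, -0.1263, 0.1582]
tool_rot: [0.005, 0.725, 0.689, 0.002]
contact_force: [-1.3, -1.1, -0.6]
gripper_width: -0.0
```

```bash
python3 look.py w4 lever_pad:.064 stud_tip:.051; python3 - <<'E'
from h import *
im=cams.read_camera("side");print(finder.place_of("side","lever_pad")[:2])
cal=cams.get_calibration("side")
print(proj(cal,(.557,-.12,.062)),proj(cal,(.558,-.109,.109)))
a=cv2.resize(im[150:300,180:340],(640,600),interpolation=cv2.INTER_CUBIC)[...,::-1]
cv2.imwrite("pics/s4.png",a)
E
```

```text
4.77 [ 0.5586 -0.1263  0.1582] [[0.051, 0.999, -0.004], [0.999, -0.051, 0.009]] -0.0 [-1.3 -1.1 -0.6]
lever_pad [254.7 189.3] 0.91 [ 0.5566 -0.1211  0.064 ]
stud_tip [158.  356.4] 0.23 [ 0.4584 -0.2815  0.051 ]
[{'location': [265.3, 193.7], 'confidence': 0.52}, {'location': [308.5, 335.4], 'confidence': 0.48}]
[267.13702609 195.88519955] [266.9373977  183.44213324]
```

View pics/s4.png

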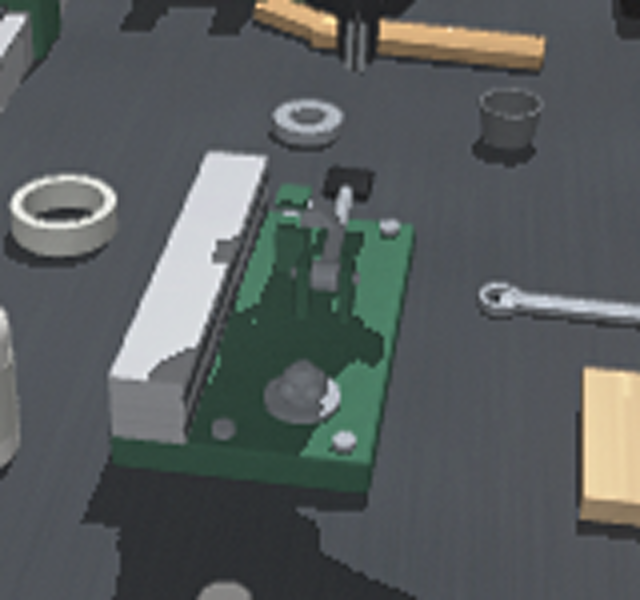

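The lever is down: the pad is at crop (348,183), and the side view puts it at row 194, where 196 is latched and 183 is raised. Next I look at the stud on the way to the cap, opening the hand to about 60 mm.

Call:
jog_arm:
  plan:
    - {"x": 1, "y": 0.02, "z": -0.2, "wx": 0, "wy": 0, "wz": 0}
    - {"x": 1, "y": 0.02, "z": -0.2, "wx": 0, "wy": 0, "wz": 0}
    - {"x": 1, "y": 0.02, "z": -0.2, "wx": 0, "wy": 0, "wz": 0}
    - {"x": 1, "y": 0.02, "z": -0.2, "wx": 0, "wy": 0, "wz": 0}
    - {"x": 1, "y": 0.02, "z": -0.2, "wx": 0, "wy": 0, "wz": 0}
    - {"x": 1, "y": 0.02, "z": -0.2, "wx": 0, "wy": 0, "wz": 0}
    - {"x": 1, "y": 0.02, "z": -0.2, "wx": 0, "wy": 0, "wz": 0}
  hand: 0.4

```text
t: 5.6
eef_pos: [0.5695, 0.0774, 0.1929]
tool_rot: [0.001, 0.723, 0.691, -0.0]
contact_force: [-0.2, -1.3, 0.2]
gripper_width: 0.699
```

```bash
python3 look.py w5 stud_tip:.051 collar_top:.029; python3 look.py w5b stud_tip:.051 collar_top:.029
```

```text
5.6 [0.5695 0.0774 0.1929] [[0.044, 0.999, -0.002], [0.999, -0.044, 0.001]] 0.699 [-0.2 -1.3  0.2]
stud_tip [258.4 165.9] 0.6 [0.5696 0.0894 0.051 ]
collar_top [259.3 160.4] 0.57 [0.5704 0.0895 0.029 ]
collar_top [282.2 233.5] 0.23 [0.59   0.0143 0.029 ]
5.75 [0.5695 0.0723 0.1922] [[0.052, 0.999, -0.004], [0.999, -0.052, -0.001]] 0.699 [ 0.1  0.  -0.2]
stud_tip [257.7 160.4] 0.73 [0.5692 0.0889 0.051 ]
collar_top [255.6 155.4] 0.79 [0.5672 0.089  0.029 ]
```

View pics/w5b.png

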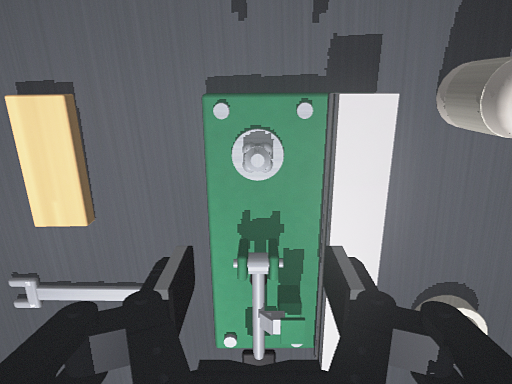

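The stud tip is at pixel (258,160) and the collar circle is centred at (257,154), which gives (0.569,0.089). The lever lies flat. On to the cap, with the jaws turned to 45° so they clear the two small caps.

Call:
jog_arm:
  plan:
    - {"x": 1, "y": 0.02, "z": 0.05, "wx": 0, "wy": 0, "wz": 0}
    - {"x": 1, "y": 0.02, "z": 0.05, "wx": 0, "wy": 0, "wz": 0}
    - {"x": 1, "y": 0.02, "z": 0.05, "wx": 0, "wy": 0, "wz": 0}
    - {"x": 1, "y": 0.02, "z": 0.05, "wx": 0, "wy": 0, "wz": 0}
    - {"x": 1, "y": 0.02, "z": 0.05, "wx": 0, "wy": 0, "wz": 0}
    - {"x": 1, "y": 0.02, "z": 0.05, "wx": 0, "wy": 0, "wz": 0}

```text
t: 6.4
eef_pos: [0.5823, 0.2802, 0.1818]
tool_rot: [-0.001, 0.723, 0.691, 0.0]
contact_force: [-0.3, 1.0, -0.0]
gripper_width: 0.697
```

Call:
jog_arm:
  plan:
    - {"x": 0.36, "y": 0.02, "z": 0.1, "wx": 0, "wy": 0, "wz": -0.27}
    - {"x": 0.36, "y": 0.02, "z": 0.1, "wx": 0, "wy": 0, "wz": -0.27}
    - {"x": 0.36, "y": 0.02, "z": 0.1, "wx": 0, "wy": 0, "wz": -0.27}
    - {"x": 0.36, "y": 0.02, "z": 0.1, "wx": 0, "wy": 0, "wz": -0.27}
    - {"x": 0.36, "y": 0.02, "z": 0.1, "wx": 0, "wy": 0, "wz": -0.27}
    - {"x": 0.36, "y": 0.02, "z": 0.1, "wx": 0, "wy": 0, "wz": -0.27}
    - {"x": 0.36, "y": 0.02, "z": 0.1, "wx": 0, "wy": 0, "wz": -0.27}
    - {"x": 0.36, "y": 0.02, "z": 0.1, "wx": 0, "wy": 0, "wz": -0.27}
    - {"x": 0.36, "y": 0.02, "z": 0.1, "wx": 0, "wy": 0, "wz": -0.27}

```text
t: 7.15
eef_pos: [0.5899, 0.3507, 0.1615]
tool_rot: [-0.001, 0.376, 0.927, 0.0]
contact_force: [-0.3, -0.3, -0.7]
gripper_width: 0.699
```

```bash
python3 look.py w6 cap:0; python3 look.py w6b cap:0
```

```text
7.15 [0.5899 0.3507 0.1615] [[-0.717, 0.697, 0.002], [0.697, 0.717, 0.0]] 0.699 [-0.3 -0.3 -0.7]
cap [259.8 173.7] 0.74 [0.5901 0.3518 0.    ]
cap [301.1 240.7] 0.73 [0.6681 0.3335 0.    ]
cap [196.2 235.4] 0.69 [0.5914 0.2628 0.    ]
7.25 [0.5897 0.3512 0.1618] [[-0.718, 0.696, 0.002], [0.696, 0.718, 0.0]] 0.701 [ 0.5 -0.1 -0.6]
cap [301.4 240. ] 0.67 [0.6678 0.3348 0.    ]
cap [259.5 174.5] 0.61 [0.5904 0.3516 0.    ]
cap [197.5 234. ] 0.57 [0.5913 0.2653 0.    ]
```

View pics/w6b.png

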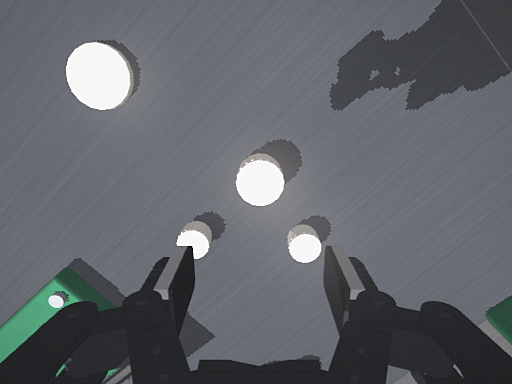

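The large cap is at (260,180), with the small ones at (195,241) and (304,244), which the jaws clear, and the plug at (100,75). I'll refine from the saturated top face.

```bash
python3 - <<'E'
from h import *
o,Rm=rot();cal=cams.get_calibration("wrist");im=cams.read_camera("wrist")
for th in (235,250):
    m=(im.min(2)>th).astype(np.uint8);n,l,s,c=cv2.connectedComponentsWithStats(m)
    for i in range(1,n):
        if s[i,4]>300: print(th,c[i],s[i],at_z(cal,c[i],.032))
p=at_z(cal,(260,180),.032);print(p,o["eef_pos"])
print("dims",[np.linalg.norm(at_z(cal,(236,180),.032)-at_z(cal,(284,180),.032))])
E
```

```text
235 [97.49358974 75.86874237] [  66   43   64   67 3276] [0.44172965 0.32242515 0.032     ]
235 [259.12350835 183.00894988] [ 236  161   48   45 1676] [0.58948641 0.35227771 0.032     ]
235 [193.60813309 242.44177449] [176 230  32  29 541] [0.588446   0.27181773 0.032     ]
235 [304.20375723 248.4234104 ] [288 235  32  28 692] [0.66166145 0.33896231 0.032     ]
[0.58810626 0.35463803 0.032     ] [0.58953785 0.35170261 0.16196477]
dims [np.float64(0.04044882034529317)]
```

Call:
jog_arm:
  plan:
    - {"x": 0.005, "y": 0.003, "z": 0.2, "wx": 0, "wy": 0, "wz": 0}
    - {"x": 0.005, "y": 0.003, "z": 0.4, "wx": 0, "wy": 0, "wz": 0}
    - {"x": 0.005, "y": 0.003, "z": 0.55, "wx": 0, "wy": 0, "wz": 0}
    - {"x": 0.005, "y": 0.003, "z": 0.65, "wx": 0, "wy": 0, "wz": 0}
    - {"x": 0.005, "y": 0.003, "z": 0.72, "wx": 0, "wy": 0, "wz": 0}
    - {"x": 0.005, "y": 0.003, "z": 0.76, "wx": 0, "wy": 0, "wz": 0}
    - {"x": 0.005, "y": 0.003, "z": 0.78, "wx": 0, "wy": 0, "wz": 0}
    - {"x": 0.005, "y": 0.003, "z": 0.79, "wx": 0, "wy": 0, "wz": 0}
    - {"x": 0.005, "y": 0.003, "z": 0.79, "wx": 0, "wy": 0, "wz": 0}

```text
t: 8.15
eef_pos: [0.5897, 0.3538, 0.005]
tool_rot: [-0.0, 0.375, 0.927, 0.001]
contact_force: [-0.2, 0.3, -0.0]
gripper_width: 0.704
```

```bash
python3 look.py w7 cap:0
```

```text
8.15 [0.5897 0.3538 0.005 ] [[-0.719, 0.695, 0.002], [0.695, 0.719, 0.002]] 0.704 [-0.2  0.3 -0. ]
cap [331.9 360.5] 0.78 [0.6648 0.3371 0.    ]
cap [254.5 257.1] 0.59 [0.5898 0.3507 0.    ]
```

View pics/w7.png

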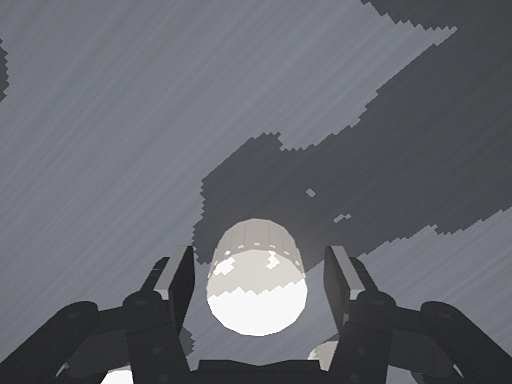

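The cap stands between the pads, with its top-face centre near (257,291), so I close.

Call:
jog_arm:
  plan:
    - {"x": 0, "y": 0, "z": 0, "wx": 0, "wy": 0, "wz": 0}
    - {"x": 0, "y": 0, "z": 0, "wx": 0, "wy": 0, "wz": 0}
    - {"x": 0, "y": 0, "z": 0, "wx": 0, "wy": 0, "wz": 0}
    - {"x": 0, "y": 0, "z": 0, "wx": 0, "wy": 0, "wz": 0}
    - {"x": 0, "y": 0, "z": 0, "wx": 0, "wy": 0, "wz": 0}
    - {"x": 0, "y": 0, "z": 0, "wx": 0, "wy": 0, "wz": 0}
    - {"x": 0, "y": 0, "z": 0, "wx": 0, "wy": 0, "wz": 0}
    - {"x": 0, "y": 0, "z": 0, "wx": 0, "wy": 0, "wz": 0}
  hand: -1
  grip_force: 70

```text
t: 8.92
eef_pos: [0.5907, 0.3545, 0.0072]
tool_rot: [0.001, 0.375, 0.927, 0.003]
contact_force: [-1.1, -0.4, 5.9]
gripper_width: 0.446
```

```bash
python3 look.py w8 cap:0; python3 - <<'E'
from h import *
im=cv2.imread("pics/w8.png");cal=cams.get_calibration("wrist");o,Rm=rot()
m=(im.min(2)>150).astype(np.uint8);n,l,s,c=cv2.connectedComponentsWithStats(m)
for i in range(1,n):
    if s[i,4]>1500: print(s[i],np.round(c[i]))
for u in [(257,291)]: print(at_z(cal,u,.032))
cv2.imwrite("pics/w8c.png",im[180:384,120:400])
E
```

```text
8.92 [0.5907 0.3545 0.0072] [[-0.719, 0.695, 0.001], [0.695, 0.719, 0.005]] 0.446 [-1.1 -0.4  5.9]
cap [256.9 255.5] 0.92 [0.5918 0.3521 0.    ]
cap [141.1 356.5] 0.6 [0.5919 0.2627 0.    ]
[ 211  216   96  116 8845] [259. 276.]
[0.59116424 0.3527604  0.032     ]
```

View pics/w8c.png

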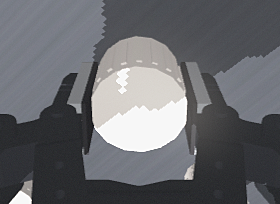

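The cap is gripped, with the pads about 7 mm above its rim and the grip 0.446 wide, about 40 mm. Lifting.

Call:
jog_arm:
  plan:
    - {"x": 0, "y": 0, "z": -0.1, "wx": 0, "wy": 0, "wz": 0}
    - {"x": 0, "y": 0, "z": -0.25, "wx": 0, "wy": 0, "wz": 0}
    - {"x": 0, "y": 0, "z": -0.45, "wx": 0, "wy": 0, "wz": 0}
    - {"x": 0, "y": 0, "z": -0.6, "wx": 0, "wy": 0, "wz": 0}
    - {"x": 0, "y": 0, "z": -0.65, "wx": 0, "wy": 0, "wz": 0}
    - {"x": 0, "y": 0, "z": -0.65, "wx": 0, "wy": 0, "wz": 0}
    - {"x": 0, "y": 0, "z": -0.65, "wx": 0, "wy": 0, "wz": 0}

```text
t: 9.6
eef_pos: [0.5903, 0.3536, 0.1371]
tool_rot: [0.001, 0.375, 0.927, 0.003]
contact_force: [0.3, -1.2, -1.1]
gripper_width: 0.448
```

```bash
python3 - <<'E'
from h import *
o,Rm=rot();print(o["t"],o["eef_pos"],np.round(Rm,3).tolist(),o["gripper_width"],o["contact_force"])
t=np.array([.569,.089,.13])+.002*Rm[:,0]
print(Rm.T@(t-o["eef_pos"])/.2)
cal=cams.get_calibration("wrist");cams.read_camera("wrist")
for r in finder.place_of("wrist","cap")[:2]:
    p=at_z(cal,r["location"],o["eef_pos"][2]-.007);print(r,Rm.T@(p-o["eef_pos"]))
E
```

```text
9.6 [0.5903186  0.35364094 0.13710439] [[-0.719, 0.695, 0.004], [0.695, 0.719, 0.004], [0.0, 0.005, -1.0]] 0.4483743122706403 [ 0.25577329 -1.18054709 -1.06503554]
[-0.83330139 -1.02539712  0.0299684 ]
{'location': [189.9, 248.6], 'confidence': 0.89} [ 0.00144771 -0.03407703  0.00681553]
{'location': [254.2, 256.9], 'confidence': 0.77} [-0.0032223  -0.00232653  0.0069875 ]
```

Call:
jog_arm:
  plan:
    - {"x": -0.83, "y": -1, "z": 0.02, "wx": 0, "wy": 0, "wz": 0}
    - {"x": -0.83, "y": -1, "z": 0.02, "wx": 0, "wy": 0, "wz": 0}
    - {"x": -0.83, "y": -1, "z": 0.02, "wx": 0, "wy": 0, "wz": 0}
    - {"x": -0.83, "y": -1, "z": 0.02, "wx": 0, "wy": 0, "wz": 0}
    - {"x": -0.83, "y": -1, "z": 0.02, "wx": 0, "wy": 0, "wz": 0}
    - {"x": -0.83, "y": -1, "z": 0.02, "wx": 0, "wy": 0, "wz": 0}
    - {"x": -0.83, "y": -1, "z": 0.02, "wx": 0, "wy": 0, "wz": 0}
    - {"x": -0.83, "y": -1, "z": 0.02, "wx": 0, "wy": 0, "wz": 0}
    - {"x": -0.83, "y": -1, "z": 0.02, "wx": 0, "wy": 0, "wz": 0}
    - {"x": -0.83, "y": -1, "z": 0.02, "wx": 0, "wy": 0, "wz": 0}

```text
t: 10.53
eef_pos: [0.5693, 0.0954, 0.1299]
tool_rot: [-0.001, 0.374, 0.927, 0.001]
contact_force: [-0.0, 0.2, -1.5]
gripper_width: 0.451
```

```bash
python3 look.py w9 stud_tip:.051 collar_top:.029; python3 - <<'E'
from h import *
o,Rm=rot();print((Rm.T@(np.array([.568,.091,.13])-o["eef_pos"]))/.2)
c=cams.get_calibration("side");im=cams.read_camera("side")
for n in ("cap","stud_tip","collar_top"):
    for r in finder.place_of("side",n)[:3]: print(n,np.round(r["location"],1),round(r["confidence"],2))
# expected px of collar/stud and of cap origin
print(proj(c,(.57,.089,.029)),proj(c,(.57,.089,.051)),proj(c,(o["eef_pos"]+Rm@[-.0025,0,.007])))
E
```

```text
10.53 [0.5693 0.0954 0.1299] [[-0.72, 0.694, 0.003], [0.694, 0.72, 0.002]] 0.451 [-0.   0.2 -1.5]
stud_tip [253.1 209.5] 0.85 [0.5698 0.0895 0.051 ]
collar_top [252.1 199.8] 0.56 [0.5692 0.0886 0.029 ]
[-0.01118413 -0.02265953  0.0015968 ]
cap [255.  216.7] 0.77
cap [237.5 310.9] 0.72
cap [191.7 333.1] 0.59
stud_tip [254.5 239.4] 0.51
collar_top [255.7 246.1] 0.41
[254.5537876  248.37014729] [254.66920389 241.26960523] [254.27142194 217.8860658 ]
```

Call:
jog_arm:
  plan:
    - {"x": -0.01, "y": -0.02, "z": 0.1, "wx": 0, "wy": 0, "wz": 0}
    - {"x": -0.01, "y": -0.02, "z": 0.2, "wx": 0, "wy": 0, "wz": 0}
    - {"x": -0.01, "y": -0.02, "z": 0.28, "wx": 0, "wy": 0, "wz": 0}
    - {"x": -0.01, "y": -0.02, "z": 0.32, "wx": 0, "wy": 0, "wz": 0}
    - {"x": -0.01, "y": -0.02, "z": 0.34, "wx": 0, "wy": 0, "wz": 0}
    - {"x": -0.01, "y": -0.02, "z": 0.36, "wx": 0, "wy": 0, "wz": 0}
    - {"x": -0.01, "y": -0.02, "z": 0.38, "wx": 0, "wy": 0, "wz": 0}
    - {"x": -0.01, "y": -0.02, "z": 0.38, "wx": 0, "wy": 0, "wz": 0}

```text
t: 11.55
eef_pos: [0.5686, 0.0905, 0.0545]
tool_rot: [-0.0, 0.374, 0.927, 0.001]
contact_force: [1.0, 0.1, -0.4]
gripper_width: 0.45
```

The mouth is at about 47.5 mm, over the stud tip, with no side force. Now I press.

Call:
jog_arm:
  plan:
    - {"x": 0, "y": 0, "z": 0.02, "wx": 0, "wy": 0, "wz": 0}
    - {"x": 0, "y": 0, "z": 0.035, "wx": 0, "wy": 0, "wz": 0}
    - {"x": 0, "y": 0, "z": 0.05, "wx": 0, "wy": 0, "wz": 0}
    - {"x": 0, "y": 0, "z": 0.065, "wx": 0, "wy": 0, "wz": 0}
    - {"x": 0, "y": 0, "z": 0.08, "wx": 0, "wy": 0, "wz": 0}
    - {"x": 0, "y": 0, "z": 0.09, "wx": 0, "wy": 0, "wz": 0}
    - {"x": 0, "y": 0, "z": 0.09, "wx": 0, "wy": 0, "wz": 0}
    - {"x": 0, "y": 0, "z": 0.09, "wx": 0, "wy": 0, "wz": 0}

```text
t: 12.22
eef_pos: [0.5687, 0.0906, 0.0363]
tool_rot: [-0.0, 0.374, 0.927, 0.001]
contact_force: [-0.0, -0.0, -0.4]
gripper_width: 0.447
```

Call:
jog_arm:
  plan:
    - {"x": 0, "y": 0, "z": 0.01, "wx": 0, "wy": 0, "wz": 0}
    - {"x": 0, "y": 0, "z": 0.015, "wx": 0, "wy": 0, "wz": 0}
    - {"x": 0, "y": 0, "z": 0.02, "wx": 0, "wy": 0, "wz": 0}
    - {"x": 0, "y": 0, "z": 0.02, "wx": 0, "wy": 0, "wz": 0}
    - {"x": 0, "y": 0, "z": 0.02, "wx": 0, "wy": 0, "wz": 0}

```text
t: 12.63
eef_pos: [0.5689, 0.0906, 0.0359]
tool_rot: [0.001, 0.374, 0.927, 0.0]
contact_force: [-13.7, -5.2, 36.3]
gripper_width: 0.447
```

```bash
python3 look.py w10 cap:.029 ; python3 - <<'E'
from h import *
im=cams.read_camera("side");print(finder.place_of("side","cap")[:1],finder.place_of("side","lever_pad")[:1])
print(proj(cams.get_calibration("side"),(.57,.09,.029)),monitor.get_obs()["contact_force"])
cv2.imwrite("pics/s10.png",cv2.resize(im[165:275,200:320],(654,600),interpolation=cv2.INTER_CUBIC)[...,::-1])
E
```

```text
12.63 [0.5689 0.0906 0.0359] [[-0.72, 0.694, -0.002], [0.694, 0.72, 0.001]] 0.447 [-13.7  -5.2  36.3]
cap [257.  253.3] 0.67 [0.5691 0.0891 0.029 ]
[{'location': [254.5, 246.5], 'confidence': 0.63}] [{'location': [168.8, 260.9], 'confidence': 0.21}]
[254.50907212 248.61459496] [-12.65098939  -3.7273946   35.62748672]
```

View pics/s10.png

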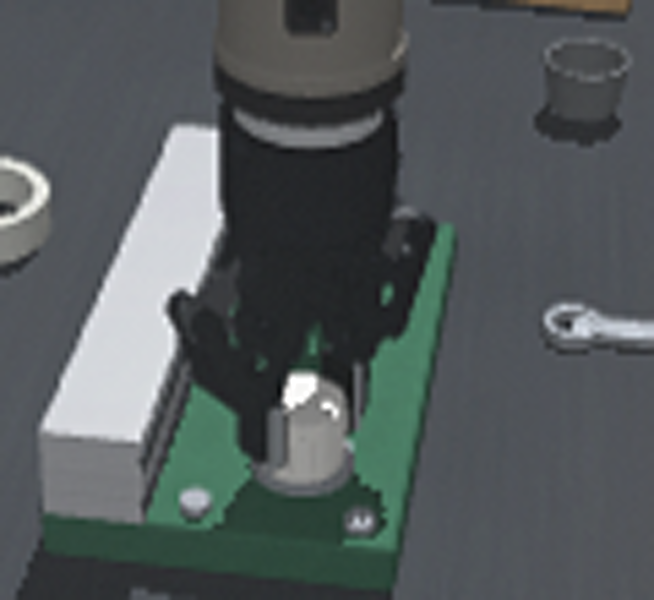

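The cap sits flush on the collar at (305,470) in the crop, the jaws are clear of the fence, and the push is 36 N. I'll ease it to a firm 15–20 N and let it settle.

Call:
jog_arm:
  plan:
    - {"x": 0, "y": 0, "z": 0.01, "wx": 0, "wy": 0, "wz": 0}
    - {"x": 0, "y": 0, "z": 0.01, "wx": 0, "wy": 0, "wz": 0}
    - {"x": 0, "y": 0, "z": 0.01, "wx": 0, "wy": 0, "wz": 0}
    - {"x": 0, "y": 0, "z": 0.01, "wx": 0, "wy": 0, "wz": 0}
    - {"x": 0, "y": 0, "z": 0.01, "wx": 0, "wy": 0, "wz": 0}
    - {"x": 0, "y": 0, "z": 0.01, "wx": 0, "wy": 0, "wz": 0}
    - {"x": 0, "y": 0, "z": 0.01, "wx": 0, "wy": 0, "wz": 0}
    - {"x": 0, "y": 0, "z": 0.01, "wx": 0, "wy": 0, "wz": 0}

```text
t: 13.55
eef_pos: [0.5689, 0.0906, 0.036]
tool_rot: [0.002, 0.374, 0.927, -0.0]
contact_force: [-9.1, -3.1, 22.4]
gripper_width: 0.446
```

```bash
python3 - <<'E'
from h import *
for i in range(6):
    cams.read_camera("wrist");o=monitor.get_obs();print(round(o["t"],2),np.round(o["eef_pos"],4),np.round(o["contact_force"],1),round(o["gripper_width"],3))
cal=cams.get_calibration("wrist")
for n,z in (("cap",.029),("lever_pad",.063)):
    for r in finder.place_of("wrist",n)[:2]: print(n,r,at_z(cal,r["location"],z))
cams.read_camera("top");ct=cams.get_calibration("top")
for r in finder.place_of("top","lever_pad")[:2]: print(r)
print("latched px",proj(ct,(.557,-.121,.063)),"raised",proj(ct,(.558,-.109,.109)))
E
```

```text
13.6 [0.5689 0.0906 0.036 ] [-8.9 -3.5 22.1] 0.451
13.65 [0.5689 0.0905 0.036 ] [-8.3 -2.7 22.2] 0.444
13.7 [0.5689 0.0905 0.036 ] [-7.8 -3.2 21.8] 0.45
13.75 [0.5689 0.0905 0.036 ] [-7.9 -3.3 23.2] 0.449
13.8 [0.5689 0.0905 0.036 ] [-8.2 -3.1 22. ] 0.444
13.85 [0.5689 0.0905 0.036 ] [-8.2 -3.5 22.7] 0.447
cap {'location': [257.4, 253.2], 'confidence': 0.74} [0.56921251 0.08920637 0.029     ]
{'location': [267.0, 188.9], 'confidence': 0.8}
latched px [266.72405137 191.47854282] raised [262.82788487 188.05811813]
```

```bash
python3 -c "
from h import *
print(bot.hand_in());o=monitor.get_obs();print(o['t'],o['eef_pos'],o['contact_force'])"
```

```text
the job is handed in; nothing more can be done
None
the job is handed in; nothing more can be done
```

I pressed the lever down to its stop and lifted off. I then took the 40 mm white cap, snapped it onto the stud and kept pressing. The job was handed in at about 14 s of the 51 s, and the hand-in gives no verdict.

**Lever:** it reached its stop at 55 mm with 17 N. After letting go, the wrist and side cameras put the pad at about its latched height. The last top view put the pad at column 267, against 266.7 expected for latched and 262.8 for raised. Its row, 189 (191.5 latched, 188.1 raised), and the low-confidence last side-view detection did not confirm it, because the gripper hid the lever from the side.

**Cap:** the tool's descent puts the cap's underside at about 29 mm, on the collar. The wrist camera placed it within about 1 mm of the stud centre measured earlier, and the side picture shows it flush and upright.

**Press:** the gripper still holds the cap with a 70 N grip setting and a steady push of about 22 N down. About 9 N of side force remained. The first press read 36 N, so I eased it off before handing in.

**Other things:** I touched none of the other things on the table that I know of, but I did not measure their positions again at the end. One early pair of moves was refused because the rows lacked some keys, and the arm did not move.

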